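# Set the trip dog of a sliding table to its roller lever switch

## Robot

A 6-joint arm with a two-finger parallel gripper is mounted at the origin on the work surface. World frame = base frame: x ahead of the robot, y to its left, z up, the work surface at z = 0. Lengths are in m, angles in rad, forces in N, time in s.
With the tool pointing down it reaches from about 0.425 to 0.95 m from the base axis. Payload 3.5 kg.
Tool frame: the origin (TCP) lies midway between the tips of the shut fingers; the grasp point (between the pads) lies 19 mm behind it; y points along the fingers, x is the direction in which the jaws open and shut, and the axes are right-handed (so a half turn about y gives the same grasp; the last joint's range is limited). The gripper opens to 85 mm and grips with 20 to 120 N. Pads are 22 mm wide; open, the fingers measure 114 mm over their backs; the gripper's body (76 mm by 85 mm) begins 54 mm behind the grasp point. The pads swing forward as they close: fully open they stand 13 mm farther back than shut.
Start: joints at [0.972, 0.286, 1.577, -0, 1.279, -0.15], TCP at [0.293, 0.608, 0.231] pointing down, gripper open.
Joint ranges: [-2.77, 2.77], [-0.9, 2.22], [0.21, 2.48], [-1.53, 4.67], [0.24, 2.81], [-2.84, 2.84]. Speed limits (rad/s): [2.79, 2.79, 3.14, 3.14, 3.14, 3.14].

## Interface

Orientations are given as a unit quaternion [w, x, y, z].
In Python, from station import manip gives the robot as it stands.
- The arm moves only by the tool apply_moves, never from a script. Its argument "motion" is a list of rows, each a list of 4 numbers: the shift along the tool's x, y, z in mm, then the turn about the tool's y in rad. A call has 1 to 8 rows; each row shifts and turns the commanded pose from where the row before left it, along the tool's axes as they then stand; what a row does not reach is not made up. A row lasts 1/10 s, in which the tool goes at most 50 mm and 8.59 degrees, less where a joint would pass 70% of its speed; a pose out of reach is approached as far as the arm can. A call with a gripper value outside its range is refused whole. "grip" is the closure in counts, from 0 (fully open) to 255 (shut), set as the call begins (left out, the last holds). The fingers move at their own pace and stop on an object; "grip_force" is the grip in N (left out, the last holds). Time passes only in rows, so rows that do not move let the fingers close. It gives the time, the measured TCP pose, the force and the opening at its end, in the units of the state.
- manip.sense(): the state, without advancing time (a new reading comes with each control period).
- manip.snapshot(name): name is "side" or "top" or "wrist"; returns (picture, depth): 400x640x3 uint8, red, green, blue; 400x640 float32, m along the optical axis (not along the pixel's ray), 0 where there is no reading.
- manip.get_calibration(name): a dict with "fovy" (degrees; the focal length in pixels is half the picture's height over the tangent of half this angle, whatever the lens; pixels are square), "cx", "cy" (the principal point, pixels), "k1" (the pictures are not rectified: a ray, as slopes to the right and down, at radius r is drawn at 1 + k1 r^2 times it, then the intrinsics apply), "eye" and "rotation" of the camera in the world; the wrist camera has in their place "mount" (4x4, takes a point from camera to tool coordinates, whose origin is the TCP and whose axes are the tool frame's). Camera axes: x right, y up, looking along -z (the intrinsics and any distortion apply to the point x, -y, -z); pixel columns grow to the right and rows downward; lengths in m; the calibration is good to about 2 mm. A picture is of the moment at which its call begins: read the wrist's pose just before it. get_calibration takes no time and is no camera call.
- manip.finish_job(): hands the job in, once; it reports no verdict.
Trained networks look in the newest picture that a camera, given by its name, has taken for a name from the list of things; names that differ only in an ending like _2 or _b are one class to them, and where a whole thing is asked for, a point or a joint stands for the part that bears it (a point fixed in the world has none). Each returns a list of dicts, best first, with "confidence" (0 to 1); they miss things now and then, are a little off and sometimes report something else, mostly with a low value. They report only what shows in the picture. A call takes as long as a camera call. They do not tell look-alikes from the thing itself.
- manip.regions_of(camera, thing): "region" (400x640 bool, what is visible of it) and "extent" ([centre column, centre row, width, height] in pixels, round what is visible of it).
The state is a dict: "time": time; "joints": joint angles; "joint_vel": joint speeds; "joint_torque": joint torques, N m; "tcp_pos": TCP position; "eef_rot": TCP orientation; "force": force on the tool from outside, world axes, zero at the start; "ft_torque": the same for the moment, N m; "width": finger opening in m.
Only numpy, scipy, OpenCV 4.12 (cv2) and the standard library are available. Lean on these libraries where they do the work, as an engineer would, in place of code of your own. Each camera call takes 0.05 s, during which the arm holds its last target.

## Task

Set up the end-of-stroke switch of the sliding table: first turn the bar knob clockwise until its pointer stands at the long index mark, then push the trip dog along its rail into the roller lever just until the switch clicks, and leave it there without pushing it on past the click. Leave the tools lying about where they are.

Things in the scene. Friction and masses are not known exactly. Their poses are not given: they have to be found in the camera images.
- slide: sliding table of a small bench machine: fixed grey bed 170 x 420 x 36 mm, aluminium carriage on it 150 x 200 mm, top 82 mm above the bench, with a slotted link clamped on top (nuts up to 109 mm). Origin: centre of the bed's underside. y runs along the bed, the way carriage and dog travel; the -x side is the operator's, with knob (at -y), dog rail and switch (at +y)
- dial_grip (a point): middle of the bar knob's grip, on its upright axis, 86 mm above the bench. Black bar 72 mm long, 14 mm wide, from 70 to 98 mm above the bench, one end pointed, with a white line on top there; below it a hub 44 mm across and a graduated ring 78 mm across, its top 58 mm above the bench. Site x axis: along the bar, away from the pointed end
- dial (a joint): turn of the bar knob, rad, anticlockwise from above positive; 0 = pointer at the ring's long index mark, on the operator's side (-x of the slide), the bar then along the slide's x. Starts at 0.5 to 1.3. Short lines every 10 degrees. Needs 0.16 N m and stays where left. Turned clockwise it carries carriage and dog 10 mm per rad to the slide's +y
- dog_push (a point): centre of the trip dog's flat trailing face, which looks to the slide's -y: 36 mm wide along x, 32 mm high, 75 to 107 mm above the bench. The dog is a steel block 36 x 60 x 32 mm on a dark rail (20 mm wide, top 73 mm above the bench) on the carriage's operator side, with a sloped ramp shoe on its operator side that meets the roller. Site y axis: the way to push
- dog (a joint): place of the trip dog along its rail, m, growing towards the switch (slide's +y). It slides stiffly, with about 10 N of friction, and stays where it is left, also against the lever. 40 to 120 mm to go from its start to the click
- switch: limit switch, fixed on a bracket on the bench at the operator's side of the rail, at a different place along it every time: grey case and aluminium head, top 56 mm above the bench, 42 mm wide. Origin: on the bench under the lever's upright shaft; axes as the slide's
- roller (a point): centre of the black roller, 22 mm across, 74 mm above the bench, at the end of the switch's 56 mm steel lever, which reaches from the shaft towards the rail, into the way of the dog's ramp. When the ramp first touches it, the dog's trailing face is about 62 mm short of this point along the slide's y
- snap (a joint): turn of the cam in the switch, rad. 0 while the lever takes up hidden free play (2 to 11 mm of dog travel at about 1 N, differs each time). Then resistance rises by about 7 N in some 9 mm of dog travel to a peak at 0.09, then drops by 3 to 4 N within 3 mm as it clicks over (clicked from 0.127, rests at 0.17 to 0.19), then climbs again: overtravel, 1 mm of dog per 0.01; above 0.215 is too far
- screwdriver: screwdriver, 200 mm, lying in front of the sliding table; a bystander. Origin: centre of its underside
- tape_measure: tape measure, case 70 x 36 x 62 mm, beyond the +y end of the bed; a bystander. Origin: centre of its underside
- tape_roll: roll of grey tape, 110 mm across, 48 mm high, lying flat beyond the pinion box; a bystander. Origin: centre of its underside
- vee_block: steel block 75 x 38 x 38 mm with a groove on top, beyond the -y end of the bed; a bystander. Origin: centre of its underside
- jar: glass jar with a steel lid, 72 mm across, 85 mm high, beyond the switch; a bystander. Origin: centre of its underside
Things that resemble listed ones, but are neither listed nor needed, are in the scene too. What is shaped like the switch but red is not meant.

How it is judged:
On the way, in this order (a step that is already met when the one before it is completed fails the run):
1. the knob's pointer is at the index mark (within 0.09 rad, about 5 degrees) (value of joint dial between -0.09 and 0.09 rad), for 0.3 s.
2. the dog has pressed the lever until the switch clicked (value of joint snap between 0.127 and 0.215 rad), for 0.2 s.
At the end, for the whole second after the job is handed in: the knob stands within 0.09 rad of its index mark, the switch is clicked and held so by the dog (joint snap between 0.127 and 0.215), and the dog is at rest (all of step 1 and all of step 2 and velocity of joint dog between -0.002 and 0.002 m/s); the robot touches nothing.
It fails at once if the switch is driven into overtravel (joint snap above 0.235, some 5 mm of dog travel past where the click ends) (value of joint snap above 0.235 rad).
It fails at once if one of the tools lying about is shifted by more than 30 mm (distance of any of screwdriver, tape_measure, tape_roll, vee_block, jar from where it was at the start of the episode above 0.03 m).
It also fails if it takes over 72 s, if anything falls off the work surface, if the arm or the gripper's body presses on something with over 40 N, if the wrist force passes 120 N, or if a joint passes its speed limit or range.

## Working session

There is one attempt and no reset: what is moved stays moved. The work goes in short steps, Python scripts to look and compute and a tool call to move; the robot and the scene stay as the last step left them, time stands still between calls to the robot, and variables do not carry over. Pictures are saved under pics/ and viewed, and the job is handed in when it is done.

Besides the shell and the picture viewer there is one more tool, called by a JSON object that holds its "method" and its "body", one argument or row to a line. apply_moves: Moves the arm, as the interface text tells. Its arguments: {"type":"object","properties":{"motion":{"type":"array","items":{"type":"array","items":{"type":"number"}}},"grip":{"type":"number"},"grip_force":{"type":"number"}},"required":["motion"]}

```bash
ls; mkdir -p pics; python3 - <<'E'
from station import manip
import cv2
s=manip.sense(); print({k:(v if not hasattr(v,'round') else v) for k,v in s.items()})
for n in ("side","top","wrist"):
    p,d=manip.snapshot(n); cv2.imwrite(f"pics/{n}0.png",p[:,:,::-1])
    c=manip.get_calibration(n); print(n,c)
E
```

```text
pics
{'time': 0.0, 'joints': array([ 9.71991645e-01,  2.87206487e-01,  1.57817009e+00, -1.92966559e-05,
        1.27864958e+00, -1.50010095e-01]), 'joint_vel': array([ 0.002275  , -0.00196963,  0.0001141 , -0.00104812,  0.00048542,
       -0.00099702]), 'joint_torque': array([ 6.28937360e-04, -4.05983448e+01, -2.92621297e+01, -1.82575341e-04,
        5.84460067e-03, -2.39541464e-05]), 'tcp_pos': array([0.29247216, 0.60760569, 0.22992373]), 'eef_rot': array([-0.59837239,  0.59907183,  0.37542007, -0.3769923 ]), 'force': array([-0.04110654, -0.43442567, -0.51682111]), 'ft_torque': array([0.02871351, 0.02242412, 0.02050216]), 'width': 0.0853764279113189}
side {'fovy': 46.489499449337984, 'cx': 316.0188538785303, 'cy': 192.54974109456177, 'k1': -0.09572677827745465, 'eye': array([ 0.37110274, -1.22254043,  1.12174195]), 'rotation': array([ 0.90598716,  0.42292395, -0.00960887, -0.01517488])}
top {'fovy': 55.31158193872694, 'cx': 323.79427827031515, 'cy': 194.78188063702015, 'k1': -0.06513557438834373, 'eye': array([ 0.3696498 , -0.01031836,  1.10983685]), 'rotation': array([-0.7027588 , -0.01031553,  0.02280701,  0.7109877 ])}
wrist {'fovy': 65.72141759206171, 'cx': 322.47013074587966, 'cy': 198.10812343251385, 'k1': -0.0334478437369309, 'mount': array([[ 9.99999696e-01,  2.38013726e-04,  7.42583326e-04,
         5.72603128e-04],
       [ 6.32184025e-04,  3.10068456e-01, -9.50714023e-01,
        -1.41685410e-01],
       [-4.56534652e-04,  9.50714203e-01,  3.10068211e-01,
         7.82987060e-02],
       [ 0.00000000e+00,  0.00000000e+00,  0.00000000e+00,
         1.00000000e+00]])}
```

View pics/side0.png

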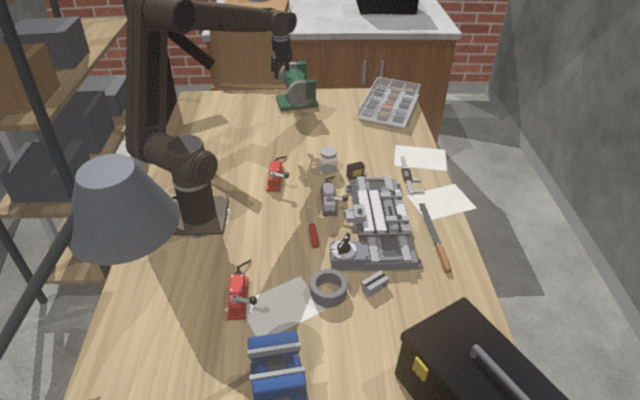

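View pics/top0.png

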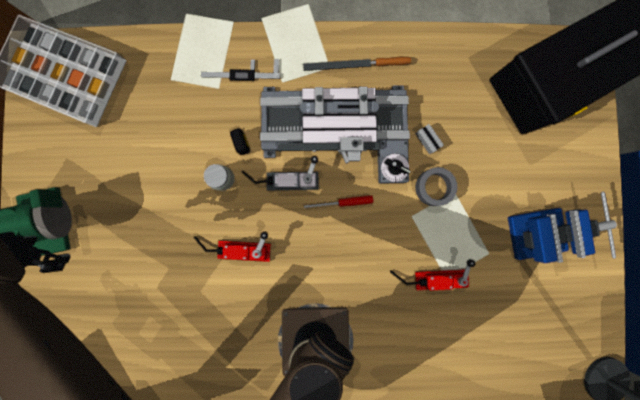

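View pics/wrist0.png

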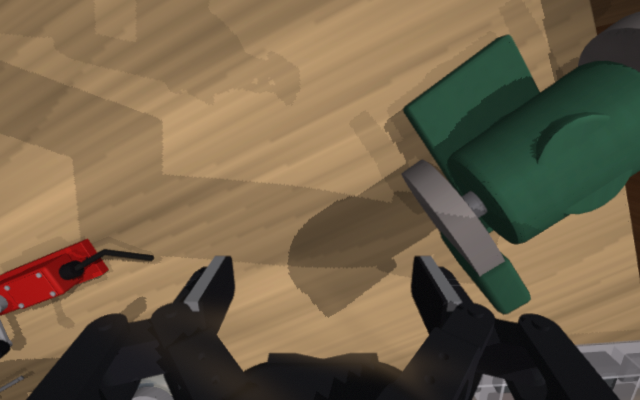

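The top picture shows the slide at about (335,125), the knob at (393,167), the grey switch at (293,180) with its roller near (313,160). The red look-alike switches are at (243,250) and (442,280). Next I'll write the helpers and take close crops.

```bash
cat > h.py <<'E'
from station import manip
import numpy as np, cv2
from scipy.spatial.transform import Rotation as R
def q2R(q): return R.from_quat(np.r_[q[1:],q[0]]).as_matrix()
def cam(n,s=None):
    c=manip.get_calibration(n); f=200/np.tan(np.radians(c['fovy'])/2)
    if n=='wrist':
        s=s or manip.sense(); Rt=q2R(s['eef_rot']); M=c['mount']
        Rc=Rt@M[:3,:3]; e=s['tcp_pos']+Rt@M[:3,3]
    else: Rc=q2R(c['rotation']); e=c['eye']
    return dict(f=f,cx=c['cx'],cy=c['cy'],k=c['k1'],R=Rc,e=np.array(e))
def ray(C,px):
    px=np.atleast_2d(np.asarray(px,float)); K=np.array([[C['f'],0,C['cx']],[0,C['f'],C['cy']],[0,0,1]])
    u=cv2.undistortPoints(px[:,None],K,np.array([C['k'],0,0,0.]))[:,0]
    return np.c_[u[:,0],-u[:,1],-np.ones(len(u))]@C['R'].T
def atz(C,px,z):
    r=ray(C,px); return C['e']+r*((z-C['e'][2])/r[:,2])[:,None]
def cloud(C,d):
    v,u=np.mgrid[0:400,0:640]; r=ray(C,np.c_[u.ravel(),v.ravel()])
    P=C['e']+r*d.ravel()[:,None]; P[d.ravel()==0]=np.nan
    return P.reshape(400,640,3)
def proj(C,P):
    p=(np.atleast_2d(P)-C['e'])@C['R']; a=p[:,0]/-p[:,2]; b=-p[:,1]/-p[:,2]; g=1+C['k']*(a*a+b*b)
    return np.c_[C['f']*a*g+C['cx'],C['f']*b*g+C['cy']]
def crop(p,x0,y0,x1,y1,name,k=4):
    cv2.imwrite(name,cv2.resize(p[y0:y1,x0:x1,::-1],None,fx=k,fy=k,interpolation=cv2.INTER_CUBIC))
E
python3 - <<'E'
from h import *
p,d=manip.snapshot('top'); C=cam('top'); P=cloud(C,d)
np.savez('top0.npz',p=p,P=P)
crop(p,230,75,430,215,'pics/topc.png')
for t in ['slide','dial_grip','dog_push','switch','roller','jar','screwdriver','tape_measure','tape_roll','vee_block']:
    for r in manip.regions_of('top',t)[:3]:
        m=r['region']; q=P[m]; q=q[~np.isnan(q[:,0])]
        print(t,round(r['confidence'],2),np.round(r['extent']),m.sum(),np.round(np.median(q,0),3),np.round(np.percentile(q,98,axis=0),3),np.round(np.percentile(q,2,axis=0),3))
E
```

```text
slide 0.85 [334. 135. 149.  90.] 10316 [ 0.616 -0.084  0.07 ] [0.717 0.135 0.107] [ 0.471 -0.262  0.02 ]
slide 0.45 [311. 170.  16.  29.] 172 [0.495 0.007 0.068] [0.526 0.025 0.083] [ 0.455 -0.011 -0.001]
dial_grip 0.76 [397. 168.  21.  19.] 266 [ 0.49  -0.226  0.092] [ 0.512 -0.197  0.101] [ 0.474 -0.255  0.066]
dog_push 0.57 [350. 151.  20.  25.] 490 [ 0.543 -0.102  0.105] [ 0.57  -0.075  0.117] [ 0.511 -0.132  0.082]
dog_push 0.53 [397. 168.  24.  15.] 234 [ 0.492 -0.223  0.095] [ 0.513 -0.196  0.101] [ 0.476 -0.251  0.067]
switch 0.84 [232. 247.  79.  33.] 1078 [0.27  0.195 0.051] [0.314 0.329 0.08 ] [0.242 0.131 0.01 ]
switch 0.7 [281. 174.  82.  32.] 1165 [0.464 0.061 0.051] [0.518 0.192 0.08 ] [ 0.438 -0.011 -0.001]
switch 0.64 [434. 276.  87.  31.] 1238 [ 0.179 -0.352  0.05 ] [ 0.227 -0.229  0.081] [ 0.147 -0.434 -0.001]
roller 0.67 [314. 168.  14.  29.] 121 [0.487 0.008 0.068] [0.523 0.025 0.084] [ 0.457 -0.009  0.064]
roller 0.59 [262. 244.  14.  28.] 190 [0.283 0.147 0.067] [0.319 0.165 0.082] [0.253 0.128 0.   ]
roller 0.51 [469. 273.  13.  25.] 126 [ 0.205 -0.419  0.07 ] [ 0.235 -0.404  0.084] [ 0.168 -0.436  0.064]
jar 0.83 [221. 176.  29.  30.] 669 [0.471 0.255 0.083] [0.504 0.292 0.088] [0.44  0.229 0.004]
screwdriver 0.85 [351. 201.  46.  12.] 266 [ 0.402 -0.121  0.024] [ 0.419 -0.071  0.029] [ 0.391 -0.164  0.015]
tape_measure 0.68 [242. 142.  20.  26.] 360 [0.571 0.202 0.059] [0.605 0.227 0.064] [0.541 0.182 0.017]
tape_roll 0.6 [436. 189.  42.  39.] 935 [ 0.44  -0.35   0.047] [ 0.491 -0.298  0.052] [ 0.39  -0.403 -0.   ]
vee_block 0.79 [429. 142.  29.  27.] 409 [ 0.576 -0.334  0.038] [ 0.609 -0.306  0.042] [ 0.542 -0.364  0.004]
```

View pics/topc.png

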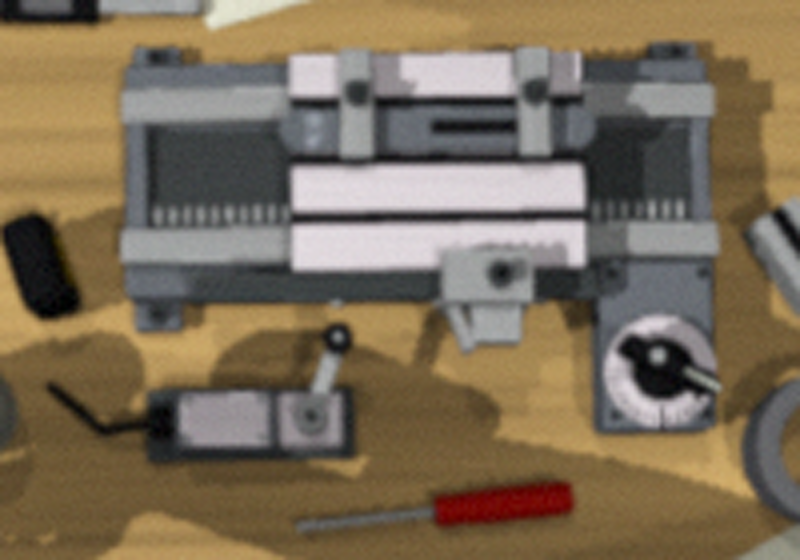

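```bash
python3 - <<'E'
from h import *
Z=np.load('top0.npz'); P=Z['P']; C=cam('top')
# carriage top z~.082
M=(abs(P[...,2]-.082)<.006)&(P[...,0]>.5)&(P[...,0]<.8)&(abs(P[...,1])<.35)
q=P[M][:,:2].astype(np.float32); print(len(q),cv2.minAreaRect(q))
M=(P[...,2]>.03)&(P[...,2]<.075)&(P[...,0]>.54)&(P[...,0]<.8)&(P[...,1]<.16)&(P[...,1]>-.3)
q=P[M][:,:2].astype(np.float32); print(len(q),cv2.minAreaRect(q))
# yaw from rail edges: image crop points
a=atz(C,[[230+122/4,75+228/4],[230+718/4,75+232/4]],.056); print(a, np.arctan2(*(a[0]-a[1])[[0,1]]))
def full(u,v): return [230+u/4,75+v/4]
for n,u,v,z in [('knob c',658,356,.098),('ptr tip',716,384,.098),('ring c',661,370,.058),('idx',661,420,.058),('roller',338,338,.079),('dog tr top',533,252,.107),('dog tr top low',533,302,.107),('dog lead',440,275,.107)]:
    print(n,np.round(atz(C,full(u,v),z),3))
s=manip.sense(); print(np.round(q2R(s['eef_rot']),3))
E
```

```text
2976 ((0.6067535877227783, 0.03763008117675781), (0.48067423701286316, 0.2123716026544571), 89.90174865722656)
4714 ((0.6310639381408691, -0.06289876997470856), (0.420471727848053, 0.18202705681324005), 89.98384857177734)
[[ 0.59615906  0.14513794  0.056     ]
 [ 0.59010544 -0.27229311  0.056     ]] 0.014501060891739555
knob c [[ 0.497 -0.219  0.098]]
ptr tip [[ 0.478 -0.258  0.098]]
ring c [[ 0.493 -0.229  0.058]]
idx [[ 0.458 -0.228  0.058]]
roller [[ 0.514 -0.005  0.079]]
dog tr top [[ 0.567 -0.135  0.107]]
dog tr top low [[ 0.533 -0.134  0.107]]
dog lead [[ 0.552 -0.073  0.107]]
[[ 0.434  0.    -0.901]
 [ 0.901  0.     0.434]
 [ 0.    -1.    -0.   ]]
```

The candidates for the switch are grey (293,180), red (243,250) and red (442,280). I choose the grey one: it stands at the operator's side of the rail, and the crop confirms its lever and roller reach towards the dog. There is one knob, at (395,167), with its pointer at about 1.2 rad. I'll move over the knob now.

```bash
cat >> h.py <<'E'
def psi(s): 
    Rt=q2R(s['eef_rot']); return np.arctan2(Rt[1,0],Rt[0,0])
def plan(x,y,z,ps,step=45,pos=None,p0=None):
    s=manip.sense(); p=np.array(s['tcp_pos'] if pos is None else pos); a=psi(s) if p0 is None else p0
    T=np.array([x,y,z]); rows=[]
    n=int(max(np.ceil(np.linalg.norm(T-p)*1000/step),np.ceil(abs(ps-a)/.145),1))
    for i in range(n):
        g=p+(T-p)/(n-i); da=round(-(ps-a)/(n-i),3); w=g-p
        r=[round(1000*(w[0]*np.cos(a)+w[1]*np.sin(a)),1),round(-1000*w[2],1),round(1000*(-w[0]*np.sin(a)+w[1]*np.cos(a)),1)]
        p=p+np.array([r[0]*np.cos(a)-r[2]*np.sin(a),r[0]*np.sin(a)+r[2]*np.cos(a),-r[1]])/1000; a-=da
        rows.append(r+[da])
    for i in range(0,n,8): print(rows[i:i+8])
    print('end',np.round(p,4),round(a,3)); return p,a
def st():
    s=manip.sense(); print('t',round(s['time'],2),'tcp',np.round(s['tcp_pos'],4),'psi',round(psi(s),4),'F',np.round(s['force'],2),'M',np.round(s['ft_torque'],3),'w',round(s['width'],4)); return s
E
python3 - <<'E'
from h import *
p,a=plan(.47,.25,.22,.35)
plan(.495,-.222,.2,-.35,pos=p,p0=a)
E
```

```text
[[np.float64(-27.3), np.float64(1.3), np.float64(-35.0), np.float64(0.086)], [np.float64(-24.2), np.float64(1.3), np.float64(-37.2), np.float64(0.086)], [np.float64(-20.9), np.float64(1.3), np.float64(-39.2), np.float64(0.086)], [np.float64(-17.5), np.float64(1.2), np.float64(-40.8), np.float64(0.086)], [np.float64(-13.9), np.float64(1.3), np.float64(-42.2), np.float64(0.086)], [np.float64(-10.2), np.float64(1.2), np.float64(-43.2), np.float64(0.085)], [np.float64(-6.6), np.float64(1.3), np.float64(-43.9), np.float64(0.086)], [np.float64(-2.7), np.float64(1.2), np.float64(-44.3), np.float64(0.085)]]
[[np.float64(1.0), np.float64(1.3), np.float64(-44.4), np.float64(0.086)]]
end [0.47 0.25 0.22] 0.35
[[np.float64(-12.6), np.float64(1.8), np.float64(-41.1), np.float64(0.064)], [np.float64(-9.9), np.float64(1.8), np.float64(-41.8), np.float64(0.064)], [np.float64(-7.2), np.float64(1.8), np.float64(-42.4), np.float64(0.064)], [np.float64(-4.5), np.float64(1.8), np.float64(-42.7), np.float64(0.063)], [np.float64(-1.8), np.float64(1.8), np.float64(-42.9), np.float64(0.064)], [np.float64(0.9), np.float64(1.8), np.float64(-43.0), np.float64(0.063)], [np.float64(3.6), np.float64(1.8), np.float64(-42.8), np.float64(0.064)], [np.float64(6.4), np.float64(1.8), np.float64(-42.5), np.float64(0.063)]]
[[np.float64(9.0), np.float64(1.9), np.float64(-42.0), np.float64(0.064)], [np.float64(11.7), np.float64(1.8), np.float64(-41.3), np.float64(0.063)], [np.float64(14.3), np.float64(1.9), np.float64(-40.6), np.float64(0.064)]]
end [ 0.495 -0.222  0.2  ] -0.35
```

{"method": "apply_moves", "body": {
  "motion": [
    [-27, 1, -35, 0.086],
    [-24, 1, -37, 0.086],
    [-21, 1, -39, 0.086],
    [-17, 1, -41, 0.086],
    [-14, 1, -42, 0.086],
    [-10, 1, -43, 0.086],
    [-7, 1, -44, 0.086],
    [-3, 1, -44, 0.086]
  ],
  "grip": 110
}}

```text
time: 1.5
tcp_pos: [0.4503, 0.2891, 0.2236]
eef_rot: [0.691, -0.691, -0.151, 0.151]
force: [0.2, -0.3, -0.3]
width: 0.0488
```

{"method": "apply_moves", "body": {
  "motion": [
    [1, 1, -44, 0.086],
    [-13, 2, -41, 0.064],
    [-10, 2, -42, 0.064],
    [-7, 2, -42, 0.064],
    [-4, 2, -43, 0.064],
    [-2, 2, -43, 0.064],
    [1, 2, -43, 0.064],
    [4, 2, -43, 0.064]
  ]
}}

```text
time: 2.3
tcp_pos: [0.4846, -0.0513, 0.2087]
eef_rot: [-0.706, 0.706, -0.036, 0.037]
force: [-0.1, -0.4, -0.2]
width: 0.0487
```

{"method": "apply_moves", "body": {
  "motion": [
    [6, 2, -42, 0.064],
    [9, 2, -42, 0.064],
    [12, 2, -41, 0.064],
    [14, 2, -41, 0.064],
    [0, 0, 0, 0],
    [0, 0, 0, 0]
  ]
}}

```text
time: 2.9
tcp_pos: [0.4923, -0.2214, 0.2002]
eef_rot: [0.696, -0.696, 0.126, -0.126]
force: [-0.1, -0.1, 0.6]
width: 0.0487
```

```bash
python3 - <<'E'
from h import *
s=st(); p,d=manip.snapshot('wrist'); C=cam('wrist',s); np.savez('w1.npz',p=p,P=cloud(C,d))
cv2.imwrite('pics/w1.png',p[:,:,::-1])
E
```

```text
t 2.9 tcp [ 0.4923 -0.2214  0.2002] psi -0.3576 F [-0.1  -0.08  0.61] M [-0.051  0.04  -0.052] w 0.0487
```

View pics/w1.png

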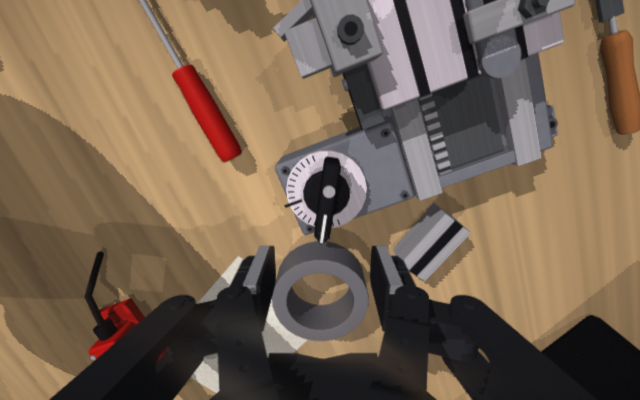

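The wrist picture shows the knob at (328,192), its pointer ending at (323,241) and the long index mark at (292,204) on the operator's side. Next I'll measure them.

```bash
python3 - <<'E'
from h import *
s=st(); C=cam('wrist',s); Z=np.load('w1.npz'); p=Z['p']; P=Z['P']
crop(p,270,140,390,255,'pics/w1c.png',6)
print(P[191,328],P[215,325],P[200,292])
for n,u,v,z in [('cap',328,191,.1),('tip',322,241,.098),('end',331,158,.098),('idx in',300,201,.058),('idx out',286,206,.058)]:
    print(n,np.round(atz(C,[[u,v]],z),4))
r=manip.regions_of('wrist','dial_grip')
for x in r[:2]:
    q=P[x['region']]; q=q[(q[:,2]>.09)]; print(x['confidence'],x['extent'],len(q),cv2.minAreaRect(q[:,:2].astype(np.float32)))
m=(P[...,2]>.092)&(np.hypot(P[...,0]-.495,P[...,1]+.226)<.05); q=P[m][:,:2].astype(np.float32)
print(len(q),cv2.minAreaRect(q))
m=(abs(P[...,2]-.058)<.005)&(np.hypot(P[...,0]-.495,P[...,1]+.226)<.041); q=P[m]; print(len(q),q.min(0),q.max(0))
r=cv2.minAreaRect(P[(P[...,2]>.075)&(P[...,2]<.088)&(P[...,0]>.55)][:,:2].astype(np.float32));print(r)
E
```

```text
t 2.95 tcp [ 0.4924 -0.2204  0.2002] psi -0.3561 F [ 0.64 -0.17  0.28] M [ 0.012  0.001 -0.014] w 0.0486
[ 0.49993006 -0.21737857  0.09775156] [ 0.49034556 -0.23607801  0.09847919] [ 0.46057039 -0.22534123  0.05726589]
cap [[ 0.5002 -0.2157  0.1   ]]
tip [[ 0.4795 -0.2571  0.098 ]]
end [[ 0.5116 -0.1914  0.098 ]]
idx in [[ 0.4676 -0.2279  0.058 ]]
idx out [[ 0.453  -0.2279  0.058 ]]
0.96 [325.9, 199.8, 44.1, 88.9] 1332 ((0.4948326647281647, -0.22821424901485443), (0.07136978954076767, 0.014055158942937851), 61.512420654296875)
27815 ((0.49554482102394104, -0.22773434221744537), (0.09889236092567444, 0.0669483095407486), 0.023808958008885384)
2786 [ 0.45444316 -0.26672316  0.05304396] [ 0.53312495 -0.18990939  0.06294278]
((0.6921558380126953, -0.31147149205207825), (0.1487521380186081, 0.48823079466819763), 19.373205184936523)
```

View pics/w1c.png

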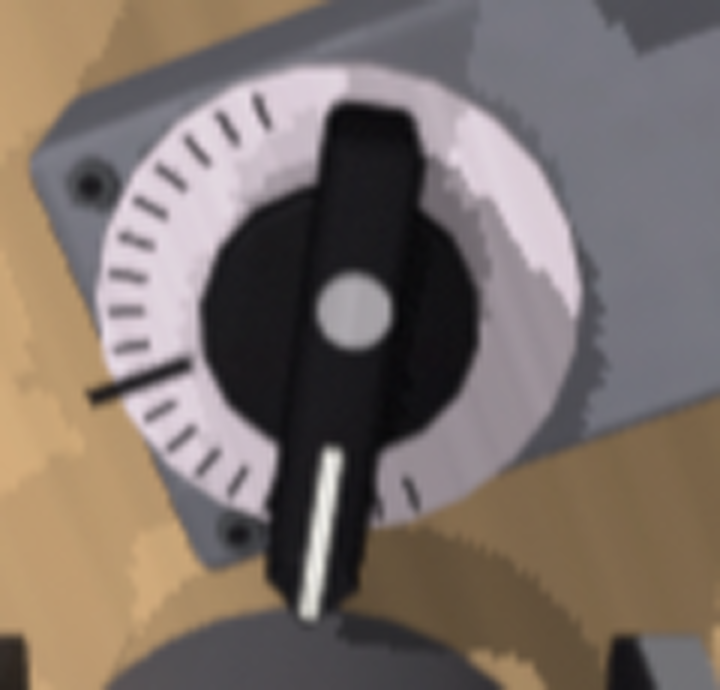

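Bar centre is about (0.4945, -0.2275) by depth, and the ring centre agrees. The bar is at about 62.5°, so dial ≈ 1.1 rad. Going down on it.

```bash
python3 - <<'E'
from h import *
plan(.4945,-.2275,.076,-.48,step=20)
E
```

```text
[[np.float64(0.7), np.float64(17.8), np.float64(-0.9), np.float64(0.018)], [np.float64(0.7), np.float64(17.7), np.float64(-0.9), np.float64(0.018)], [np.float64(0.7), np.float64(17.8), np.float64(-0.9), np.float64(0.018)], [np.float64(0.7), np.float64(17.7), np.float64(-0.9), np.float64(0.018)], [np.float64(0.7), np.float64(17.8), np.float64(-0.9), np.float64(0.018)], [np.float64(0.7), np.float64(17.7), np.float64(-0.9), np.float64(0.017)], [np.float64(0.7), np.float64(17.8), np.float64(-0.8), np.float64(0.018)]]
end [ 0.4945 -0.2275  0.076 ] -0.48
```

{"method": "apply_moves", "body": {
  "motion": [
    [2, 17, -3, 0.03],
    [2, 17, -3, 0.03],
    [1, 18, 0, 0.03],
    [0, 18, 0, 0.03],
    [0, 18, 0, 0],
    [0, 18, 0, 0],
    [0, 18, 0, 0],
    [0, 0, 0, 0]
  ]
}}

```text
time: 3.8
tcp_pos: [0.4934, -0.2253, 0.0738]
eef_rot: [0.688, -0.687, 0.168, -0.164]
force: [-0.4, -0.3, -0.0]
width: 0.0487
```

```bash
python3 - <<'E'
from h import *
s=st(); p,d=manip.snapshot('wrist'); crop(p,200,100,440,360,'pics/w2.png',2)
st()
E
```

```text
t 3.8 tcp [ 0.4934 -0.2253  0.0738] psi -0.4735 F [-0.41 -0.26 -0.02] M [ 0.058 -0.009  0.031] w 0.0487
t 3.85 tcp [ 0.4944 -0.2262  0.0754] psi -0.4738 F [ 0.91 -1.08  0.52] M [-0.003  0.027  0.02 ] w 0.0481
```

View pics/w2.png

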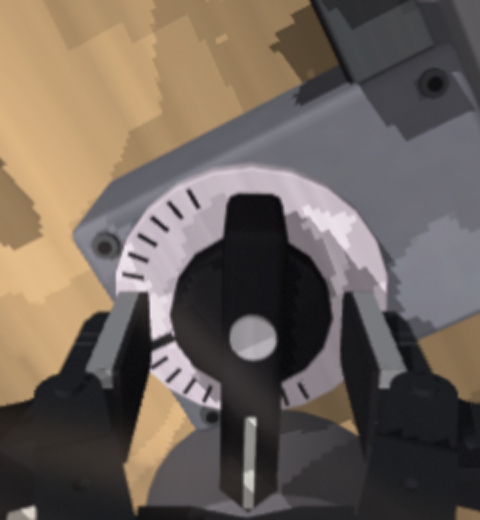

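The bar at (252,340) in the crop stands upright in the picture and midway between the pads. Closing.

{"method": "apply_moves", "body": {
  "motion": [
    [0, 0, 0, 0],
    [0, 0, 0, 0],
    [0, 0, 0, 0],
    [0, 0, 0, 0],
    [0, 0, 0, 0],
    [0, 0, 0, 0]
  ],
  "grip": 255,
  "grip_force": 40
}}

```text
time: 4.45
tcp_pos: [0.494, -0.2273, 0.0778]
eef_rot: [0.688, -0.687, 0.168, -0.165]
force: [-5.9, 3.8, 6.8]
width: 0.0132
```

```bash
python3 - <<'E'
from h import *
s=st()
E
```

```text
t 4.45 tcp [ 0.494  -0.2273  0.0778] psi -0.4755 F [-5.95  3.81  6.78] M [0.599 0.89  0.026] w 0.0132
```

{"method": "apply_moves", "body": {
  "motion": [
    [-1, -2, 0, 0.05],
    [0, 0, 0, 0.1],
    [0, 0, 0, 0.1],
    [0, 0, 0, 0.1],
    [0, 0, 0, 0.1],
    [0, 0, 0, 0.1]
  ]
}}

```text
time: 5.05
tcp_pos: [0.4944, -0.2277, 0.078]
eef_rot: [0.616, -0.615, 0.348, -0.349]
force: [2.5, -2.4, -6.8]
width: 0.0133
```

```bash
python3 - <<'E'
from h import *
s=st(); p,d=manip.snapshot('wrist'); crop(p,200,100,440,360,'pics/w3.png',2)
E
```

```text
t 5.05 tcp [ 0.4944 -0.2277  0.078 ] psi -1.0293 F [ 2.53 -2.41 -6.81] M [-0.143 -0.436  0.171] w 0.0133
```

View pics/w3.png

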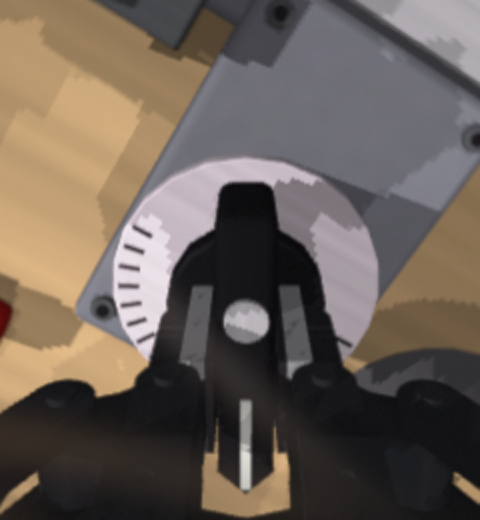

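The bar turns with the jaws. Finishing the turn to psi ≈ -1.585.

{"method": "apply_moves", "body": {
  "motion": [
    [0, 0, 0, 0.1],
    [0, 0, 0, 0.1],
    [0, 0, 0, 0.1],
    [0, 0, 0, 0.1],
    [0, 0, 0, 0.1],
    [0, 0, 0, 0.055],
    [0, 0, 0, 0],
    [0, 0, 0, 0]
  ]
}}

```text
time: 5.9
tcp_pos: [0.4946, -0.2283, 0.078]
eef_rot: [-0.498, 0.498, -0.501, 0.503]
force: [3.9, -2.9, -8.9]
width: 0.0134
```

{"method": "apply_moves", "body": {
  "motion": [
    [0, 0, 0, 0],
    [0, 0, 0, 0],
    [0, 0, 0, 0],
    [0, 0, 0, 0]
  ],
  "grip": 110
}}

```text
time: 6.3
tcp_pos: [0.4944, -0.2278, 0.079]
eef_rot: [-0.498, 0.498, -0.502, 0.503]
force: [0.2, -0.5, 0.4]
width: 0.0484
```

{"method": "apply_moves", "body": {
  "motion": [
    [0, -20, 0, 0],
    [0, -30, 0, 0],
    [0, -35, 0, 0],
    [0, -35, 0, 0],
    [0, 0, 0, 0],
    [0, 0, 0, 0]
  ]
}}

```text
time: 6.9
tcp_pos: [0.4946, -0.228, 0.1997]
eef_rot: [-0.498, 0.497, -0.502, 0.503]
force: [-1.4, 0.9, -0.7]
width: 0.0487
```

```bash
python3 - <<'E'
from h import *
s=st(); p,d=manip.snapshot('wrist'); C=cam('wrist',s);P=cloud(C,d)
crop(p,240,120,400,270,'pics/w4.png',5); cv2.imwrite('pics/w4f.png',p[:,:,::-1])
m=(P[...,2]>.09)&(P[...,2]<.102)&(np.hypot(P[...,0]-.495,P[...,1]+.2275)<.045); q=P[m][:,:2].astype(np.float32)
for x in manip.regions_of('wrist','dial_grip')[:2]:
    q=P[x['region']]; q=q[(q[:,2]>.09)]; print(x['confidence'],len(q),cv2.minAreaRect(q[:,:2].astype(np.float32)))
E
```

```text
t 6.9 tcp [ 0.4946 -0.228   0.1997] psi -1.5807 F [-1.36  0.85 -0.68] M [ 0.036 -0.038 -0.036] w 0.0487
0.96 1314 ((0.49457743763923645, -0.22873838245868683), (0.013548273593187332, 0.07170913368463516), 89.02203369140625)
```

View pics/w4.png

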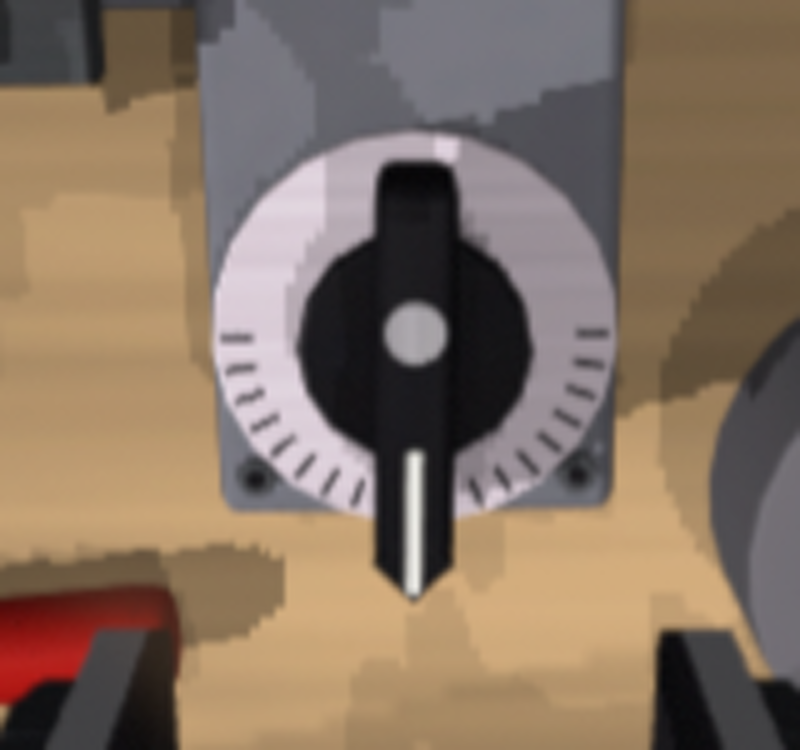

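View pics/w4f.png

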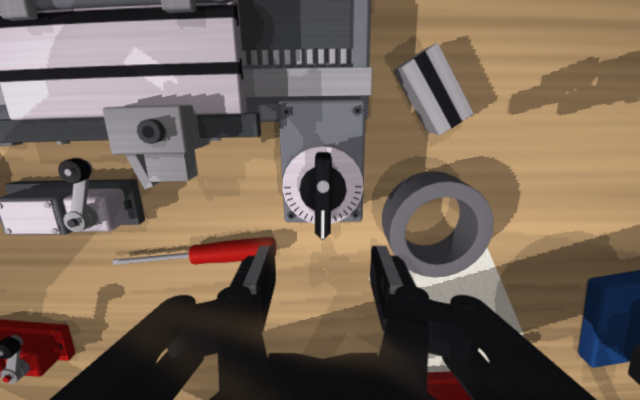

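The pointer ends at (413,595) in the crop, midway between the ticks either side of the index, which it covers. The bar angle of -0.98° matches the slide's yaw, so the dial is at about 0. Next come the dog and the roller.

```bash
python3 - <<'E'
from h import *
s=st(); p,d=manip.snapshot('wrist'); C=cam('wrist',s);P=cloud(C,d)
m=(abs(P[...,2]-.107)<.004)&(P[...,0]>.5)&(P[...,0]<.575)&(P[...,1]>-.16)&(P[...,1]<-.02)
q=P[m]; print(len(q),cv2.minAreaRect(q[:,:2].astype(np.float32)),np.percentile(q,[1,99],axis=0))
print('tr corners',np.round(atz(C,[[194,103],[189,152],[104,108],[110,153]],.107),4))
print('roller', np.round(atz(C,[[74,171]],.085),4), P[171,74])
for x in manip.regions_of('wrist','roller')[:2]:
    m=x['region'];q=P[m]; print(x['confidence'],x['extent']); q=q[(q[:,2]>.07)&(q[:,0]>.495)];print(len(q),np.median(q,0),q.min(0),q.max(0))
# carriage edge / heights around dog path
for y in (-.135,-.16): 
  for x in (.525,.535,.545,.555,.57): print(x,y,np.round(P[tuple(np.round(proj(C,[[x,y,.08]])[0][::-1]).astype(int))],3))
st()
E
```

```text
t 7.0 tcp [ 0.4934 -0.2272  0.197 ] psi -1.5808 F [ 0.2   0.19 -0.56] M [ 0.013 -0.013  0.053] w 0.0485
3244 ((0.5541415810585022, -0.09393660724163055), (0.0609012097120285, 0.03590715304017067), 89.75450897216797) [[ 0.53678957 -0.12324267  0.10346101]
 [ 0.57178643 -0.0649127   0.10896346]]
tr corners [[ 0.5716 -0.1353  0.107 ]
 [ 0.5361 -0.1268  0.107 ]
 [ 0.5695 -0.068   0.107 ]
 [ 0.5364 -0.0653  0.107 ]]
roller [[ 0.5179 -0.0145  0.085 ]] [ 0.51670919 -0.009968    0.07964696]
0.83 [74.8, 196.1, 36.3, 75.1]
598 [ 0.51825773 -0.0072386   0.078346  ] [ 0.50670901 -0.01556848  0.07010758] [0.52776831 0.00707057 0.08181971]
0.67 [10.7, 360.2, 21.3, 47.3]
  return _methods._mean(a, axis=axis, dtype=dtype,
  ret = um.true_divide(
Traceback (most recent call last):
ValueError: zero-size array to reduction operation minimum which has no identity
```

Dog trailing face is at y ≈ -0.124, x ≈ 0.554. Roller is at about (0.517, -0.0045), so first contact should come at face y ≈ -0.067. I'll turn to psi ≈ 0, close the fingers and come in behind the dog.

```bash
python3 - <<'E'
from h import *
p,a=plan(.5535,-.17,.2,-.0145)
plan(.5535,-.17,.09,-.0145,pos=p,p0=a,step=25)
E
```

```text
[[np.float64(-5.2), np.float64(-0.3), np.float64(5.4), np.float64(-0.142)], [np.float64(-4.4), np.float64(-0.3), np.float64(6.1), np.float64(-0.142)], [np.float64(-3.5), np.float64(-0.3), np.float64(6.7), np.float64(-0.142)], [np.float64(-2.5), np.float64(-0.3), np.float64(7.1), np.float64(-0.143)], [np.float64(-1.5), np.float64(-0.3), np.float64(7.4), np.float64(-0.142)], [np.float64(-0.5), np.float64(-0.3), np.float64(7.5), np.float64(-0.143)], [np.float64(0.6), np.float64(-0.4), np.float64(7.5), np.float64(-0.142)], [np.float64(1.7), np.float64(-0.3), np.float64(7.4), np.float64(-0.143)]]
[[np.float64(2.8), np.float64(-0.4), np.float64(7.1), np.float64(-0.142)], [np.float64(3.7), np.float64(-0.3), np.float64(6.6), np.float64(-0.143)], [np.float64(4.6), np.float64(-0.4), np.float64(6.0), np.float64(-0.142)]]
end [ 0.5535 -0.17    0.2   ] -0.015
[[np.float64(-0.0), np.float64(22.0), np.float64(-0.0), np.float64(-0.0)], [np.float64(-0.0), np.float64(22.0), np.float64(-0.0), np.float64(-0.0)], [np.float64(-0.0), np.float64(22.0), np.float64(-0.0), np.float64(-0.0)], [np.float64(-0.0), np.float64(22.0), np.float64(-0.0), np.float64(-0.0)], [np.float64(-0.0), np.float64(22.0), np.float64(-0.0), np.float64(-0.0)]]
end [ 0.5535 -0.17    0.09  ] -0.015
```

{"method": "apply_moves", "body": {
  "motion": [
    [-5, 0, 5, -0.142],
    [-4, 0, 6, -0.142],
    [-4, 0, 7, -0.142],
    [-2, 0, 7, -0.142],
    [-2, 0, 7, -0.142],
    [0, 0, 8, -0.142],
    [1, 0, 7, -0.142],
    [2, 0, 7, -0.142]
  ],
  "grip": 255,
  "grip_force": 120
}}

```text
time: 7.9
tcp_pos: [0.5373, -0.1872, 0.1966]
eef_rot: [0.69, -0.69, 0.155, -0.153]
force: [-0.3, 0.5, -0.1]
width: 0.0
```

{"method": "apply_moves", "body": {
  "motion": [
    [3, 0, 7, -0.142],
    [4, 0, 7, -0.144],
    [4, 0, 6, -0.144],
    [0, 0, 0, 0],
    [0, 0, 0, 0]
  ]
}}

```text
time: 8.4
tcp_pos: [0.5538, -0.1718, 0.1972]
eef_rot: [0.707, -0.707, 0.007, -0.006]
force: [-0.9, -0.2, 1.0]
width: 0.0002
```

```bash
python3 - <<'E'
from h import *
s=st(); p,d=manip.snapshot('wrist'); C=cam('wrist',s);P=cloud(C,d); cv2.imwrite('pics/w5.png',p[:,:,::-1])
s=st()
E
```

```text
t 8.4 tcp [ 0.5538 -0.1718  0.1972] psi -0.0177 F [-0.88 -0.23  0.96] M [ 0.019 -0.014  0.038] w 0.0002
t 8.45 tcp [ 0.5538 -0.172   0.1974] psi -0.0175 F [-0.26 -0.03 -0.47] M [-0.012 -0.001  0.015] w 0.0
```

View pics/w5.png

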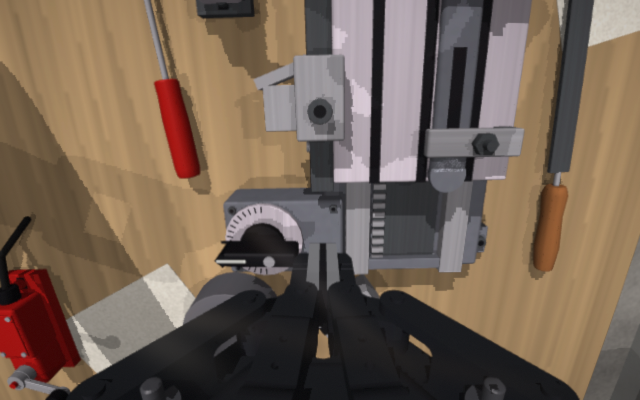

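Closed finger tips at (322,255) are in line with the dog at (320,100), and the rail is free between them. Descending, then approaching.

{"method": "apply_moves", "body": {
  "motion": [
    [0, 22, 0, 0],
    [0, 22, 0, 0],
    [0, 22, 0, 0],
    [0, 22, 0, 0],
    [0, 19, 0, 0],
    [0, 0, 10, 0],
    [0, 0, 10, 0],
    [0, 0, 0, 0]
  ]
}}

```text
time: 9.25
tcp_pos: [0.5552, -0.1509, 0.0926]
eef_rot: [-0.707, 0.707, -0.004, 0.006]
force: [-0.3, -0.2, -0.4]
width: 0.0002
```

```bash
python3 - <<'E'
from h import *
s=st(); p,d=manip.snapshot('wrist'); cv2.imwrite('pics/w6.png',p[:,:,::-1])
s=st()
E
```

```text
t 9.25 tcp [ 0.5552 -0.1509  0.0926] psi -0.0142 F [-0.27 -0.21 -0.41] M [0.025 0.032 0.005] w 0.0002
t 9.3 tcp [ 0.5555 -0.1515  0.0929] psi -0.014 F [0.17 0.03 0.08] M [ 0.028 -0.014 -0.007] w 0.0003
```

View pics/w6.png

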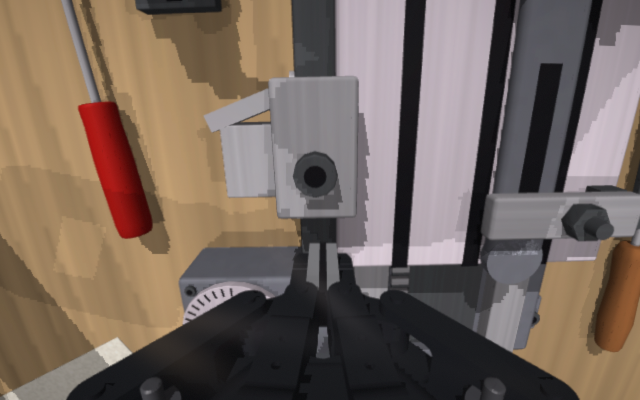

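{"method": "apply_moves", "body": {
  "motion": [
    [0, 0, 3, 0],
    [0, 0, 3, 0],
    [0, 0, 3, 0],
    [0, 0, 3, 0],
    [0, 0, 3, 0],
    [0, 0, 3, 0],
    [0, 0, 3, 0],
    [0, 0, 3, 0]
  ]
}}

```text
time: 10.1
tcp_pos: [0.555, -0.1311, 0.0915]
eef_rot: [-0.704, 0.71, -0.004, 0.005]
force: [-0.8, -10.3, -1.5]
width: -0.0001
```

{"method": "apply_moves", "body": {
  "motion": [
    [0, 0, 3, 0],
    [0, 0, 3, 0],
    [0, 0, 3, 0],
    [0, 0, 3, 0],
    [0, 0, 0, 0]
  ]
}}

```text
time: 10.6
tcp_pos: [0.5549, -0.1189, 0.0914]
eef_rot: [-0.705, 0.709, -0.005, 0.004]
force: [-1.4, -9.2, -2.1]
width: 0.0001
```

```bash
python3 - <<'E'
from h import *
s=st(); p,d=manip.snapshot('wrist'); cv2.imwrite('pics/w7.png',p[:,:,::-1]);C=cam('wrist',s);P=cloud(C,d); np.savez('w7.npz',p=p,P=P)
m=(abs(P[...,2]-.107)<.004)&(P[...,0]>.5)&(P[...,0]<.59)&(P[...,1]>-.2)&(P[...,1]<.02)
q=P[m]; print(len(q),cv2.minAreaRect(q[:,:2].astype(np.float32)))
s=st()
E
```

```text
t 10.6 tcp [ 0.5549 -0.1189  0.0914] psi -0.0132 F [-1.39 -9.18 -2.07] M [-1.446  0.318  0.035] w 0.0001
10007 ((0.5538980960845947, -0.08066146075725555), (0.03613574802875519, 0.06523337960243225), 0.2543008327484131)
t 10.65 tcp [ 0.5549 -0.1189  0.0914] psi -0.0133 F [-1.42 -9.53 -0.73] M [-1.43   0.273  0.069] w 0.0001
```

View pics/w7.png

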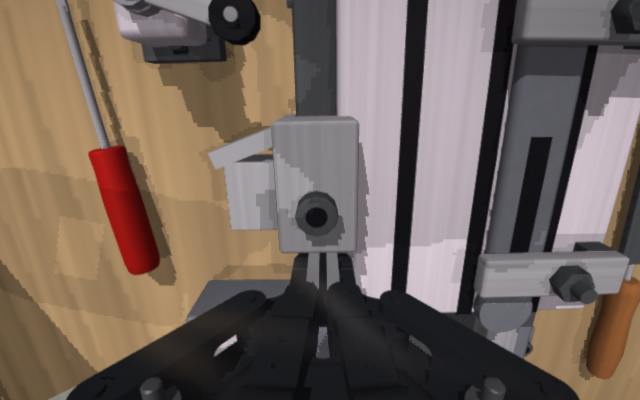

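The dog moves with about 10 N, and the lever's roller shows at (232,15). About 40 mm to go before first contact, so I'll push 32 mm.

{"method": "apply_moves", "body": {
  "motion": [
    [0, 0, 4, 0],
    [0, 0, 4, 0],
    [0, 0, 4, 0],
    [0, 0, 4, 0],
    [0, 0, 4, 0],
    [0, 0, 4, 0],
    [0, 0, 4, 0],
    [0, 0, 0, 0]
  ]
}}

```text
time: 11.45
tcp_pos: [0.5548, -0.0907, 0.0914]
eef_rot: [-0.705, 0.709, -0.005, 0.004]
force: [-3.3, -8.7, 0.3]
width: 0.0002
```

```bash
python3 - <<'E'
from h import *
s=st(); p,d=manip.snapshot('wrist'); cv2.imwrite('pics/w8.png',p[:,:,::-1]);C=cam('wrist',s);P=cloud(C,d)
m=(P[...,2]>.074)&(P[...,2]<.086)&(P[...,0]>.50)&(P[...,0]<.535)&(P[...,1]>-.03)&(P[...,1]<.02); q=P[m];print(len(q),np.percentile(q,[1,50,99],axis=0))
s=st()
E
```

```text
t 11.45 tcp [ 0.5548 -0.0907  0.0914] psi -0.0129 F [-3.3  -8.73  0.28] M [-1.43   0.498  0.051] w 0.0002
1778 [[ 0.50754706 -0.02578889  0.07471423]
 [ 0.51808425 -0.00369143  0.07908245]
 [ 0.52769134  0.00626055  0.08188347]]
t 11.5 tcp [ 0.5548 -0.0907  0.0914] psi -0.013 F [-3.33 -8.62  0.95] M [-1.394  0.494  0.109] w -0.0001
```

View pics/w8.png

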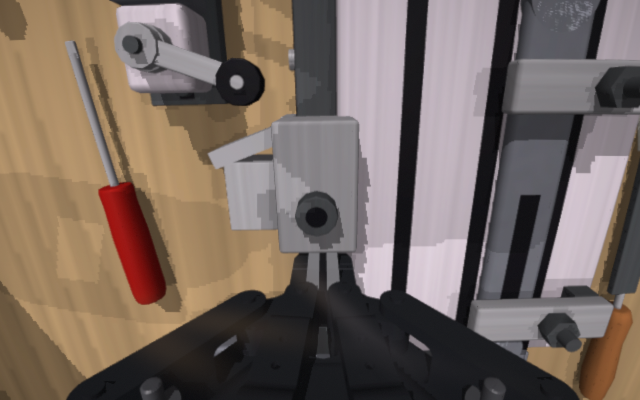

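Roller at (240,82), the ramp not yet touching it. I'll go 8 mm, then in small steps.

{"method": "apply_moves", "body": {
  "motion": [
    [0, 0, 2, 0],
    [0, 0, 2, 0],
    [0, 0, 2, 0],
    [0, 0, 2, 0],
    [0, 0, 0, 0]
  ]
}}

```text
time: 12.0
tcp_pos: [0.5548, -0.083, 0.0914]
eef_rot: [-0.705, 0.709, -0.005, 0.004]
force: [-3.4, -9.5, 0.6]
width: 0.0
```

{"method": "apply_moves", "body": {
  "motion": [
    [0, 0, 1, 0],
    [0, 0, 1, 0],
    [0, 0, 0, 0]
  ]
}}

```text
time: 12.3
tcp_pos: [0.5548, -0.0811, 0.0914]
eef_rot: [-0.705, 0.709, -0.006, 0.004]
force: [-3.5, -9.6, 0.8]
width: 0.0001
```

{"method": "apply_moves", "body": {
  "motion": [
    [0, 0, 1, 0],
    [0, 0, 1, 0],
    [0, 0, 0, 0]
  ]
}}

```text
time: 12.6
tcp_pos: [0.5548, -0.0791, 0.0914]
eef_rot: [-0.705, 0.709, -0.006, 0.003]
force: [-3.8, -9.3, 0.9]
width: -0.0
```

```bash
python3 - <<'E'
from h import *
s=st(); p,d=manip.snapshot('wrist'); crop(p,90,0,390,300,'pics/w9.png',2)
s=st()
E
```

```text
t 12.6 tcp [ 0.5548 -0.0791  0.0914] psi -0.0128 F [-3.78 -9.27  0.92] M [-1.636  0.717  0.03 ] w -0.0
t 12.65 tcp [ 0.5548 -0.0791  0.0914] psi -0.0128 F [-3.48 -9.94  0.16] M [-1.538  0.652  0.089] w -0.0001
```

View pics/w9.png

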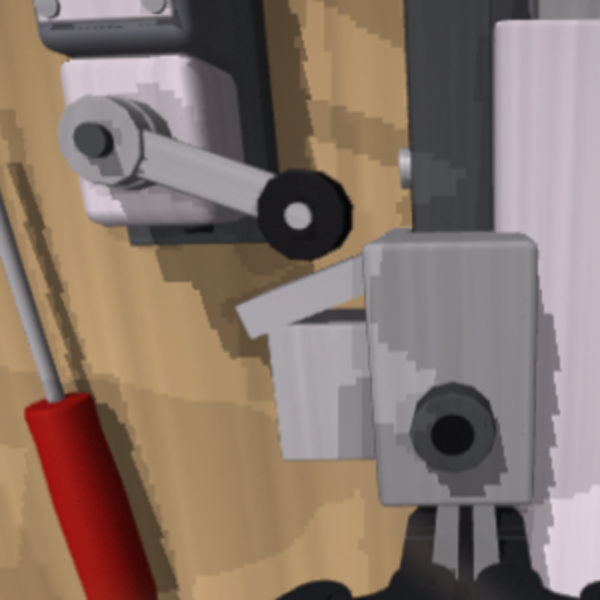

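The ramp is still a few mm from the roller (gap near (310,265) in the crop). Continuing in small steps.

{"method": "apply_moves", "body": {
  "motion": [
    [0, 0, 1, 0],
    [0, 0, 1, 0],
    [0, 0, 0, 0]
  ]
}}

```text
time: 12.95
tcp_pos: [0.5548, -0.0771, 0.0914]
eef_rot: [-0.705, 0.709, -0.006, 0.003]
force: [-4.2, -9.5, 1.0]
width: 0.0
```

{"method": "apply_moves", "body": {
  "motion": [
    [0, 0, 1, 0],
    [0, 0, 1, 0],
    [0, 0, 0, 0]
  ]
}}

```text
time: 13.25
tcp_pos: [0.5548, -0.0753, 0.0914]
eef_rot: [-0.705, 0.71, -0.006, 0.003]
force: [-4.1, -10.7, 1.9]
width: 0.0004
```

{"method": "apply_moves", "body": {
  "motion": [
    [0, 0, 1, 0],
    [0, 0, 0, 0],
    [0, 0, 0, 0]
  ]
}}

```text
time: 13.55
tcp_pos: [0.5548, -0.0744, 0.0914]
eef_rot: [-0.705, 0.71, -0.006, 0.003]
force: [-4.0, -10.2, 1.5]
width: -0.0002
```

{"method": "apply_moves", "body": {
  "motion": [
    [0, 0, 1, 0],
    [0, 0, 0, 0],
    [0, 0, 0, 0]
  ]
}}

```text
time: 13.85
tcp_pos: [0.5548, -0.0735, 0.0914]
eef_rot: [-0.705, 0.71, -0.006, 0.003]
force: [-4.9, -9.8, 1.0]
width: 0.0
```

```bash
python3 - <<'E'
from h import *
s=st(); p,d=manip.snapshot('wrist'); crop(p,90,0,390,300,'pics/w10.png',2)
s=st()
E
```

```text
t 13.85 tcp [ 0.5548 -0.0735  0.0914] psi -0.0127 F [-4.88 -9.77  0.97] M [-1.695  0.748  0.068] w 0.0
t 13.9 tcp [ 0.5548 -0.0735  0.0914] psi -0.0126 F [ -3.56 -11.37   1.21] M [-1.772  0.713  0.11 ] w -0.0
```

View pics/w10.png

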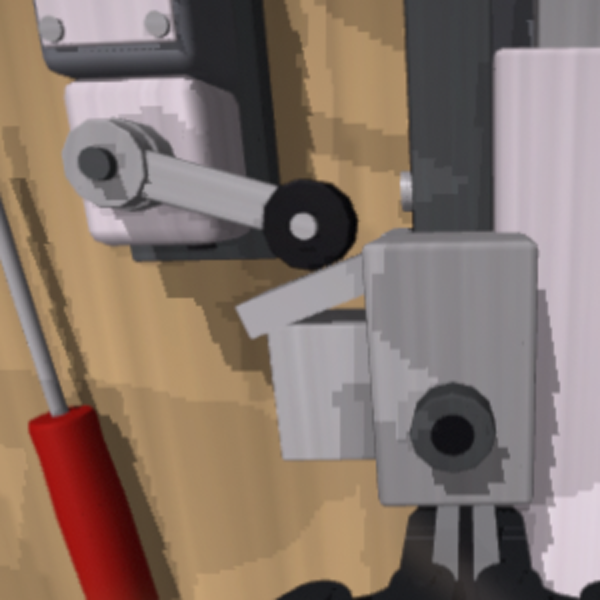

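The roller now touches the ramp and the force is up about 1 N, so the lever is taking up free play. Going on in 1 mm steps.

{"method": "apply_moves", "body": {
  "motion": [
    [0, 0, 1, 0],
    [0, 0, 0, 0],
    [0, 0, 0, 0]
  ]
}}

```text
time: 14.2
tcp_pos: [0.5548, -0.0726, 0.0914]
eef_rot: [-0.704, 0.71, -0.006, 0.003]
force: [-4.8, -11.3, 0.9]
width: -0.0
```

{"method": "apply_moves", "body": {
  "motion": [
    [0, 0, 1, 0],
    [0, 0, 0, 0],
    [0, 0, 0, 0]
  ]
}}

```text
time: 14.5
tcp_pos: [0.5548, -0.0718, 0.0914]
eef_rot: [-0.704, 0.71, -0.006, 0.003]
force: [-4.7, -11.2, 1.6]
width: -0.0001
```

{"method": "apply_moves", "body": {
  "motion": [
    [0, 0, 1, 0],
    [0, 0, 0, 0],
    [0, 0, 0, 0]
  ]
}}

```text
time: 14.8
tcp_pos: [0.5548, -0.071, 0.0914]
eef_rot: [-0.704, 0.71, -0.006, 0.003]
force: [-5.4, -12.6, 0.6]
width: 0.0001
```

{"method": "apply_moves", "body": {
  "motion": [
    [0, 0, 1, 0],
    [0, 0, 0, 0],
    [0, 0, 0, 0]
  ]
}}

```text
time: 15.1
tcp_pos: [0.5548, -0.0702, 0.0914]
eef_rot: [-0.704, 0.71, -0.006, 0.003]
force: [-4.0, -12.9, 0.3]
width: 0.0001
```

{"method": "apply_moves", "body": {
  "motion": [
    [0, 0, 1, 0],
    [0, 0, 0, 0],
    [0, 0, 0, 0]
  ]
}}

```text
time: 15.4
tcp_pos: [0.5548, -0.0694, 0.0914]
eef_rot: [-0.704, 0.71, -0.006, 0.003]
force: [-4.5, -13.7, 0.7]
width: 0.0003
```

{"method": "apply_moves", "body": {
  "motion": [
    [0, 0, 1, 0],
    [0, 0, 0, 0],
    [0, 0, 0, 0]
  ]
}}

```text
time: 15.7
tcp_pos: [0.5548, -0.0686, 0.0915]
eef_rot: [-0.704, 0.71, -0.005, 0.003]
force: [-5.2, -14.2, 1.5]
width: -0.0002
```

```bash
python3 - <<'E'
from h import *
s=st(); p,d=manip.snapshot('wrist'); crop(p,90,0,390,300,'pics/w11.png',2)
s=st()
E
```

```text
t 15.7 tcp [ 0.5548 -0.0686  0.0915] psi -0.0121 F [ -5.16 -14.15   1.54] M [-2.235  0.85   0.092] w -0.0002
t 15.75 tcp [ 0.5548 -0.0686  0.0914] psi -0.0121 F [ -4.93 -15.     0.46] M [-2.351  0.816  0.084] w -0.0002
```

View pics/w11.png

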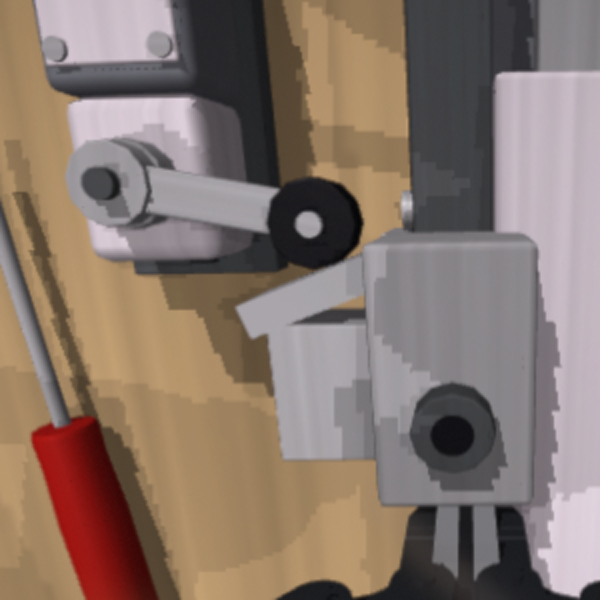

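The lever has turned and force is rising steadily (about 14.5 N), so this is the pre-click rise. Continuing.

{"method": "apply_moves", "body": {
  "motion": [
    [0, 0, 1, 0],
    [0, 0, 0, 0],
    [0, 0, 0, 0]
  ]
}}

```text
time: 16.05
tcp_pos: [0.5548, -0.0679, 0.0915]
eef_rot: [-0.704, 0.711, -0.005, 0.003]
force: [-5.2, -15.2, 2.0]
width: 0.0001
```

{"method": "apply_moves", "body": {
  "motion": [
    [0, 0, 1, 0],
    [0, 0, 0, 0],
    [0, 0, 0, 0]
  ]
}}

```text
time: 16.35
tcp_pos: [0.5548, -0.0671, 0.0914]
eef_rot: [-0.703, 0.711, -0.005, 0.003]
force: [-5.1, -15.5, 1.0]
width: 0.0002
```

{"method": "apply_moves", "body": {
  "motion": [
    [0, 0, 1, 0],
    [0, 0, 0, 0],
    [0, 0, 0, 0]
  ]
}}

```text
time: 16.65
tcp_pos: [0.5547, -0.0663, 0.0914]
eef_rot: [-0.703, 0.711, -0.005, 0.003]
force: [-5.1, -16.1, 0.9]
width: -0.0
```

{"method": "apply_moves", "body": {
  "motion": [
    [0, 0, 1, 0],
    [0, 0, 0, 0],
    [0, 0, 0, 0]
  ]
}}

```text
time: 16.95
tcp_pos: [0.5548, -0.0655, 0.0915]
eef_rot: [-0.703, 0.711, -0.005, 0.003]
force: [-5.5, -17.6, 0.8]
width: -0.0002
```

{"method": "apply_moves", "body": {
  "motion": [
    [0, 0, 1, 0],
    [0, 0, 0, 0],
    [0, 0, 0, 0]
  ]
}}

```text
time: 17.25
tcp_pos: [0.5548, -0.0647, 0.0915]
eef_rot: [-0.703, 0.711, -0.005, 0.003]
force: [-5.3, -18.2, 0.1]
width: -0.0001
```

{"method": "apply_moves", "body": {
  "motion": [
    [0, 0, 1, 0],
    [0, 0, 0, 0],
    [0, 0, 0, 0]
  ]
}}

```text
time: 17.55
tcp_pos: [0.5548, -0.0639, 0.0915]
eef_rot: [-0.703, 0.711, -0.005, 0.003]
force: [-5.4, -17.1, 0.7]
width: 0.0001
```

{"method": "apply_moves", "body": {
  "motion": [
    [0, 0, 1, 0],
    [0, 0, 0, 0],
    [0, 0, 0, 0]
  ]
}}

```text
time: 17.85
tcp_pos: [0.5548, -0.063, 0.0915]
eef_rot: [-0.703, 0.711, -0.005, 0.003]
force: [-5.5, -18.2, 0.8]
width: 0.0
```

```bash
python3 - <<'E'
from h import *
s=st(); p,d=manip.snapshot('wrist'); crop(p,90,0,390,300,'pics/w12.png',2)
s=st()
E
```

```text
t 17.85 tcp [ 0.5548 -0.063   0.0915] psi -0.0114 F [ -5.55 -18.15   0.77] M [-2.958  0.915  0.101] w 0.0
t 17.9 tcp [ 0.5548 -0.063   0.0915] psi -0.0114 F [ -5.76 -17.2    0.97] M [-2.904  0.949  0.042] w -0.0002
```

View pics/w12.png

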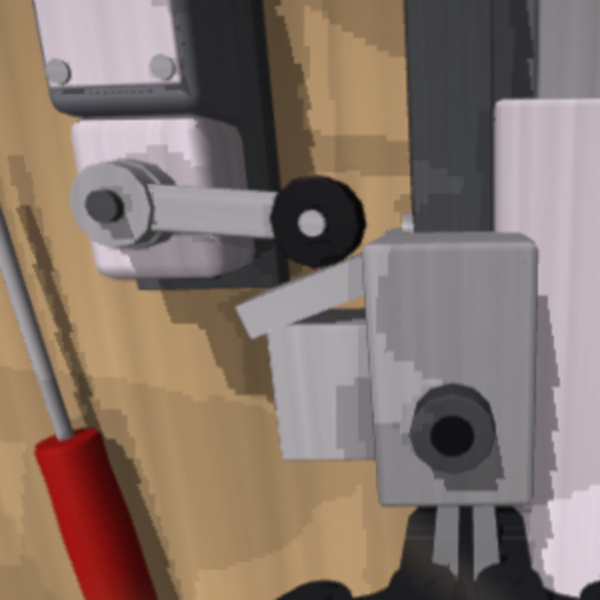

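Force has levelled near 17.7 N, so this is the peak. Next should come the drop.

{"method": "apply_moves", "body": {
  "motion": [
    [0, 0, 1, 0],
    [0, 0, 0, 0],
    [0, 0, 0, 0]
  ]
}}

```text
time: 18.2
tcp_pos: [0.5548, -0.0621, 0.0915]
eef_rot: [-0.703, 0.712, -0.005, 0.003]
force: [-5.8, -18.4, 0.3]
width: 0.0001
```

{"method": "apply_moves", "body": {
  "motion": [
    [0, 0, 0.5, 0],
    [0, 0, 0, 0],
    [0, 0, 0, 0]
  ]
}}

```text
time: 18.5
tcp_pos: [0.5548, -0.0616, 0.0915]
eef_rot: [-0.703, 0.712, -0.005, 0.003]
force: [-6.4, -18.9, 1.6]
width: -0.0002
```

{"method": "apply_moves", "body": {
  "motion": [
    [0, 0, 0.5, 0],
    [0, 0, 0, 0],
    [0, 0, 0, 0]
  ]
}}

```text
time: 18.8
tcp_pos: [0.5548, -0.0601, 0.0915]
eef_rot: [-0.703, 0.711, -0.006, 0.003]
force: [-5.2, -15.4, 2.3]
width: 0.0003
```

{"method": "apply_moves", "body": {
  "motion": [
    [0, 0, 0.5, 0],
    [0, 0, 0, 0],
    [0, 0, 0, 0]
  ]
}}

```text
time: 19.1
tcp_pos: [0.5548, -0.0595, 0.0914]
eef_rot: [-0.703, 0.711, -0.006, 0.003]
force: [-5.9, -15.1, 1.9]
width: 0.0
```

```bash
python3 - <<'E'
from h import *
for i in range(4):
    s=st(); print(np.round(s['tcp_pos'],5)); p,d=manip.snapshot('wrist')
crop(p,90,0,390,300,'pics/w13.png',2)
E
```

```text
t 19.1 tcp [ 0.5548 -0.0595  0.0914] psi -0.0117 F [ -5.89 -15.12   1.94] M [-2.478  0.982  0.09 ] w 0.0
[ 0.55476 -0.05951  0.09144]
t 19.15 tcp [ 0.5548 -0.0595  0.0914] psi -0.0118 F [ -5.93 -14.98   1.29] M [-2.514  0.902  0.106] w 0.0002
[ 0.55477 -0.05953  0.09144]
t 19.2 tcp [ 0.5548 -0.0595  0.0915] psi -0.0118 F [ -5.63 -15.91   1.7 ] M [-2.513  0.896  0.072] w -0.0
[ 0.55479 -0.05954  0.09147]
t 19.25 tcp [ 0.5547 -0.0595  0.0914] psi -0.0117 F [ -6.2  -15.99   1.03] M [-2.501  0.976  0.128] w 0.0002
[ 0.55474 -0.05952  0.09142]
```

View pics/w13.png

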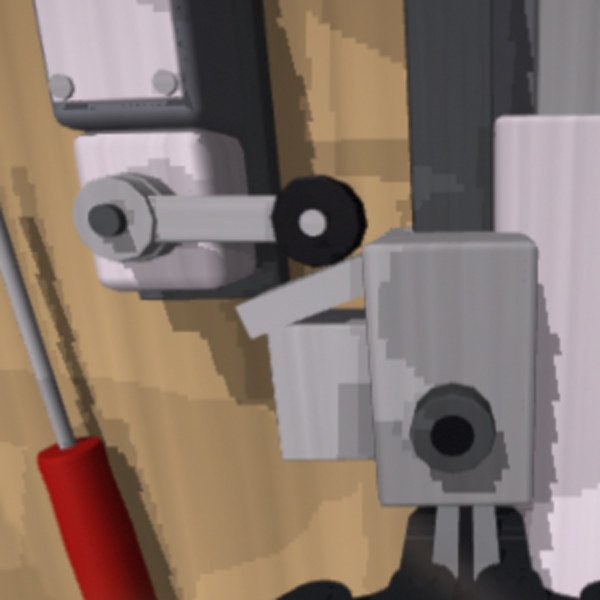

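Force fell from 18.9 to 15.3 N while the tool jumped forward 1.5 mm, which is the click. I'll take one small half-mm step to see whether force climbs again, as a check that the drop is complete.

{"method": "apply_moves", "body": {
  "motion": [
    [0, 0, 0.5, 0],
    [0, 0, 0, 0],
    [0, 0, 0, 0]
  ]
}}

```text
time: 19.6
tcp_pos: [0.5548, -0.0591, 0.0914]
eef_rot: [-0.703, 0.711, -0.006, 0.003]
force: [-6.1, -15.1, 1.1]
width: 0.0002
```

```bash
python3 - <<'E'
from h import *
for i in range(4):
    s=st(); print(np.round(s['tcp_pos'],5)); p,d=manip.snapshot('wrist')
E
```

```text
t 19.6 tcp [ 0.5548 -0.0591  0.0914] psi -0.0117 F [ -6.07 -15.11   1.1 ] M [-2.552  0.95   0.141] w 0.0002
[ 0.55477 -0.05908  0.09144]
t 19.65 tcp [ 0.5548 -0.0591  0.0915] psi -0.0118 F [ -5.8  -15.58   2.46] M [-2.511  0.897  0.096] w -0.0001
[ 0.55478 -0.05909  0.09146]
t 19.7 tcp [ 0.5548 -0.0591  0.0914] psi -0.0118 F [ -4.83 -15.31   1.16] M [-2.529  0.927  0.134] w -0.0
[ 0.55476 -0.05912  0.09144]
t 19.75 tcp [ 0.5548 -0.0591  0.0914] psi -0.0117 F [ -6.73 -15.62   1.18] M [-2.528  0.94   0.068] w -0.0
[ 0.55477 -0.05909  0.09145]
```

The force is no longer falling (moment 2.50 → 2.53), so the click is complete. Backing off straight, then up.

{"method": "apply_moves", "body": {
  "motion": [
    [0, 0, -2, 0],
    [0, 0, -3, 0],
    [0, 0, -5, 0],
    [0, 0, -8, 0],
    [0, 0, -10, 0],
    [0, 0, -10, 0],
    [0, 0, 0, 0]
  ]
}}

```text
time: 20.5
tcp_pos: [0.5558, -0.0934, 0.0915]
eef_rot: [-0.707, 0.707, -0.006, 0.006]
force: [-0.0, -0.2, -0.1]
width: 0.0001
```

{"method": "apply_moves", "body": {
  "motion": [
    [0, -20, 0, 0],
    [0, -30, 0, 0],
    [0, -30, 0, 0],
    [0, -30, 0, 0],
    [0, 0, 0, 0],
    [0, 0, 0, 0]
  ]
}}

```text
time: 21.1
tcp_pos: [0.5558, -0.0921, 0.202]
eef_rot: [-0.707, 0.707, -0.005, 0.006]
force: [0.3, 0.7, -0.5]
width: -0.0
```

```bash
python3 - <<'E'
from h import *
s=st(); p,d=manip.snapshot('wrist'); cv2.imwrite('pics/w14.png',p[:,:,::-1])
C=cam('wrist',s);P=cloud(C,d)
m=(abs(P[...,2]-.107)<.004)&(P[...,0]>.5)&(P[...,0]<.59)&(P[...,1]>-.12)&(P[...,1]<.06)
q=P[m]; print(len(q),cv2.minAreaRect(q[:,:2].astype(np.float32)))
s=st(); p,d=manip.snapshot('top'); crop(p,230,75,430,215,'pics/top2.png')
E
```

```text
t 21.1 tcp [ 0.5558 -0.0921  0.202 ] psi -0.015 F [ 0.28  0.7  -0.55] M [0.045 0.046 0.028] w -0.0
3541 ((0.5535829663276672, -0.018635936081409454), (0.03580169752240181, 0.0598394051194191), 0.05305512249469757)
t 21.15 tcp [ 0.5551 -0.0918  0.2005] psi -0.015 F [ 0.34  0.18 -0.6 ] M [-0.03  -0.026  0.068] w 0.0002
```

View pics/w14.png

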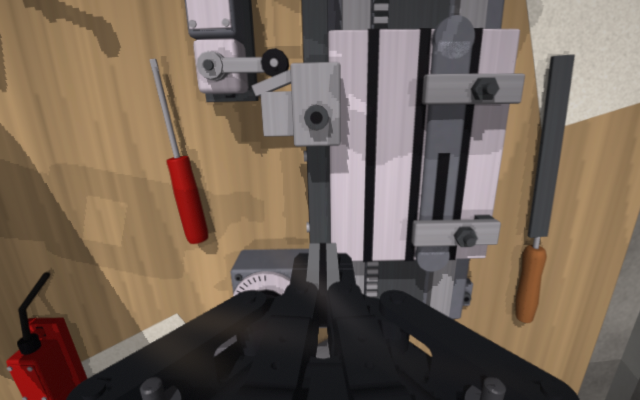

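View pics/top2.png

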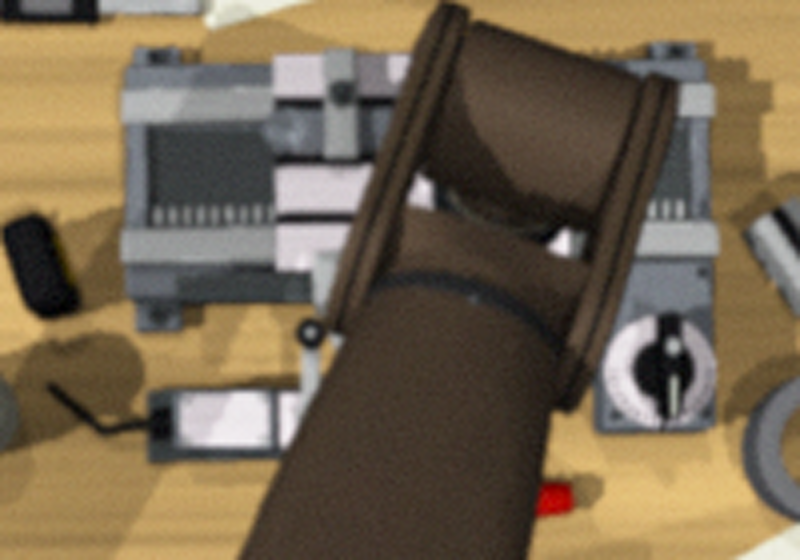

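The dog stayed against the lever (face y ≈ -0.048). The top view hints at a slight pointer tilt, so I'll check the knob again close up.

{"method": "apply_moves", "body": {
  "motion": [
    [-10, 0, -22, 0],
    [-10, 0, -22, 0],
    [-10, 0, -22, 0],
    [-10, 0, -22, 0],
    [-10, 0, -22, 0],
    [-10, 0, -22, 0],
    [0, 0, 0, 0],
    [0, 0, 0, 0]
  ]
}}

```text
time: 22.0
tcp_pos: [0.4929, -0.2228, 0.1997]
eef_rot: [0.708, -0.706, 0.007, -0.005]
force: [-0.1, -0.3, -0.2]
width: 0.0002
```

```bash
python3 - <<'E'
from h import *
s=st(); p,d=manip.snapshot('wrist'); C=cam('wrist',s);P=cloud(C,d)
crop(p,240,110,400,260,'pics/w15.png',5)
for x in manip.regions_of('wrist','dial_grip')[:1]:
    q=P[x['region']]; q=q[(q[:,2]>.09)]; print(x['confidence'],len(q),cv2.minAreaRect(q[:,:2].astype(np.float32)))
p,d=manip.snapshot('top'); crop(p,230,75,430,215,'pics/top3.png')
E
```

```text
t 22.0 tcp [ 0.4929 -0.2228  0.1997] psi -0.0163 F [-0.12 -0.28 -0.23] M [ 0.002  0.017 -0.021] w 0.0002
0.72 0 ((0.0, 0.0), (0.0, 0.0), 0.0)
```

View pics/w15.png

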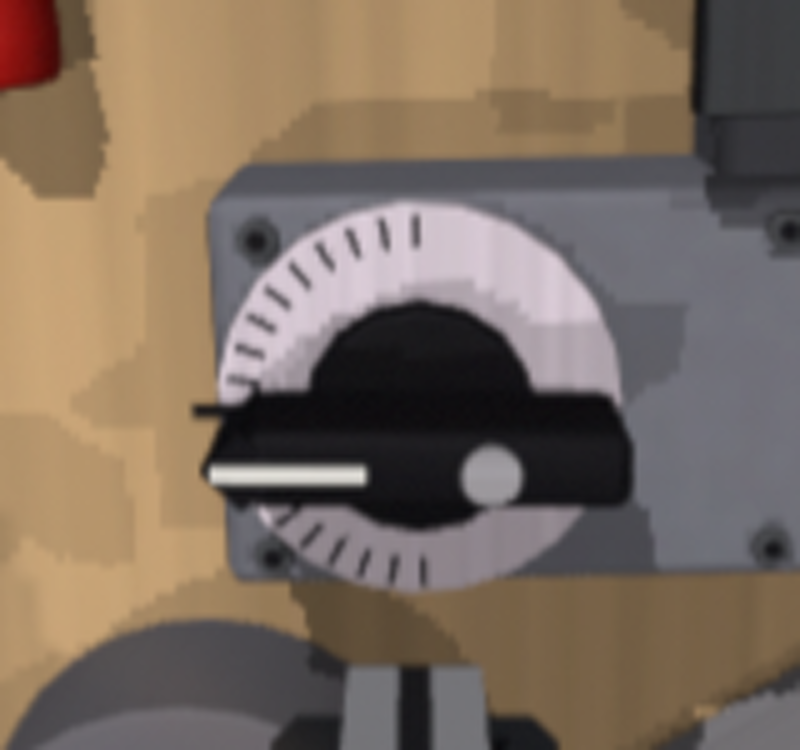

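View pics/top3.png

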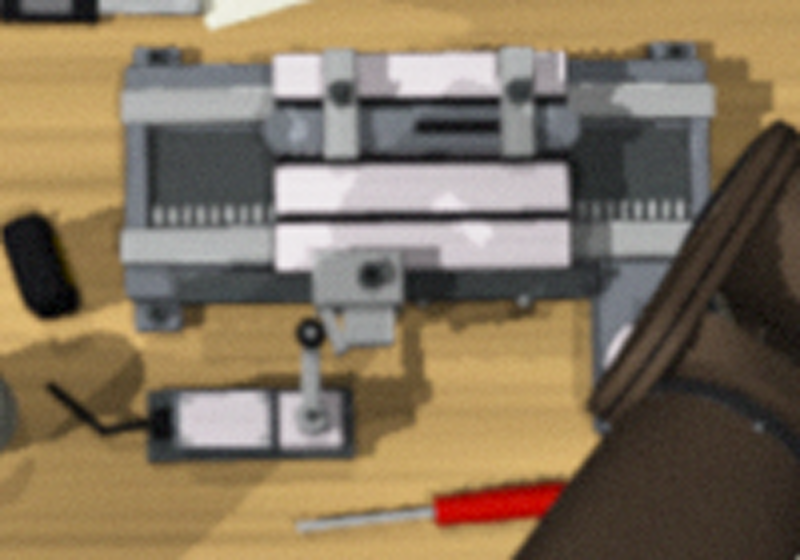

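The white line (210,475)–(367,476) runs parallel to the index mark, so the dial is at about 0. The dog sits against the lever and the tools lie where they were. Handing in.

```bash
python3 - <<'E'
from h import *
print(manip.finish_job()); st()
E
```

```text
the job is handed in; nothing more can be done
None
the job is handed in; nothing more can be done
```

I turned the bar knob clockwise by about 1.1 rad to its index mark. Then I pushed the trip dog about 75 mm with the closed fingers until the switch clicked, and handed the job in at about 22 s. The result is not reported, so the following are my own checks.

**Click:** The push force rose from about 9.5 N to 18.9 N. It then fell to about 15.3 N as the tool jumped 1.5 mm. A further 0.4 mm showed no more drop, only a hint of rising again, so I stopped there. The cam angle itself cannot be read. That it is past 0.127 and below 0.215 is inferred from this drop and the travel.

**After backing off:**
- **Dog:** it stayed against the lever, trailing face at y ≈ -0.048, where the push had left it.
- **Knob:** in the close view its white line runs parallel to the index mark, to within about 0.01 to 0.02 rad. A coarse top view had suggested a tilt of about 0.05 rad; the close view did not bear that out. The network's depth check of the bar gave no points in that last view.
- **Tools and robot:** the screwdriver, tape measure and vee block lay where they were. The tape roll and jar were only partly in the last views, but the arm touched nothing near them. The arm stood clear above the knob.

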